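# Build the toy tower on the nursery shelf

### The job

Build the toy tower on the round green stand, each piece centred on the one below: first the navy hexagon, on it the pink oval block lying flat, then the cream column standing upright, then the yellow ring from the rack down over the column until it lies flat on the oval, and last the red roof on top of the column, ridge up. Leave the other two rings on the rack and the orange toy car where it is, and let go of everything at the end.

Things in the scene. Friction and masses are not known exactly. Their poses are not given: they have to be found in the camera images.
- stand: Fixed round beech disc with a green edge, diameter 120 mm, 12 mm high, on the shelf top. Origin: centre of its underside, z up; its top face is 12 mm above. The tower is built on its middle. It may be on the robot's left or right, the rack on the other side.
- rack: Fixed beech rack: a board 230 x 70 x 12 mm, long side along its x axis, with three upright dowels 20 mm thick rising 45 mm above the board, at x = -75, 0 and +75 mm. Origin: centre of the underside, z up. Each dowel holds one ring lying on the board; which ring is on which dowel varies.
- hexagon: Loose navy painted wooden hexagonal block, 64 mm across flats, 28 mm high, about 65 g, lying flat. Origin: centre of its underside, z up; its x axis goes through the middle of a flat side, so that flats face x at 0, 60 and 120 degrees.
- oval: Loose pink beech oval block (straight sides, half-round ends), 80 mm long along its x axis, 54 mm wide along y, 24 mm high, about 60 g, lying flat. The straight part of the sides is 26 mm long about the middle. Origin: centre of its underside, z up.
- column: Loose cream maple column, a cylinder 28 mm in diameter and 50 mm high, about 25 g, standing upright. Origin: centre of its underside, z up.
- ring_yellow: Loose yellow painted wooden ring, outer diameter 64 mm, hole 44 mm, 18 mm thick, lying flat round one of the rack's dowels (play about 12 mm); about 25 g. Origin: centre of its underside, z up. It goes over the column with 8 mm play all round and lies on the oval.
- roof: Loose chipped red wooden roof piece, a triangular prism 50 mm long along its x axis (the ridge), 40 mm wide along y at its flat underside, 32 mm high at the ridge, about 25 g, lying ridge up. The two triangular gable ends are upright and 50 mm apart (the grasp). Origin: centre of its underside, z up.
- ring_green: Green painted wooden ring, outer diameter 64 mm, hole 44 mm, 18 mm thick, lying flat round one of the rack's dowels (play about 12 mm); it stays on the rack. Origin: centre of its underside.
- ring_blue: Light blue painted wooden ring, outer diameter 64 mm, hole 44 mm, 18 mm thick, lying flat round one of the rack's dowels (play about 12 mm); it stays on the rack. Origin: centre of its underside.
- car: Loose orange toy car with a cream cabin, 90 mm long along its x axis, 48 mm wide, 42 mm high, beyond the blocks; it stays where it is. Origin: centre of its underside.
Things that resemble listed ones, but are neither listed nor needed, are in the scene too. Several things have the shape of the column; the one meant has the colours described above.

How it is judged:
On the way, in this order (a step that is already met when the one before it is completed fails the run):
1. the navy hexagon lies on the middle of the stand (horizontal distance between hexagon and stand below 0.01 m and z of hexagon in the frame of stand between 0.008 and 0.016 m and angle between hexagon's own z axis and vertical below 0.12 rad), for 0.2 s.
2. the pink oval lies flat on the hexagon (all of step 1 and horizontal distance between oval and hexagon below 0.01 m and z of oval in the frame of hexagon between 0.024 and 0.032 m and angle between oval's own z axis and vertical below 0.12 rad), for 0.2 s.
3. the cream column stands on the oval (all of step 2 and horizontal distance between column and oval below 0.01 m and z of column in the frame of oval between 0.02 and 0.028 m and angle between column's own z axis and vertical below 0.12 rad), for 0.2 s.
4. the yellow ring is round the column, flat on the oval (all of step 3 and horizontal distance between ring_yellow and column below 0.01 m and z of ring_yellow in the frame of column between -0.004 and 0.004 m and angle between ring_yellow's own z axis and vertical below 0.12 rad), for 0.2 s.
5. the red roof sits on the column, ridge up (all of step 4 and horizontal distance between roof and column below 0.01 m and z of roof in the frame of column between 0.046 and 0.054 m and angle between roof's own z axis and vertical below 0.12 rad), for 0.2 s.
At the end, for the whole second after the job is handed in: On the stand, from below: hexagon, oval, column with the yellow ring round its foot, roof. Each piece is centred within 10 mm on the one it rests on (the ring within 10 mm of the column's axis), at its seated height within 4 mm, level within 0.12 rad, released and at rest (all of step 5 and linear speed of each of hexagon, oval, column, ring_yellow, roof below 0.02 m/s and angular speed of each of hexagon, oval, column, ring_yellow, roof below 0.2 rad/s); the robot touches nothing.
It fails at once if the green ring is taken from its dowel (distance of ring_green from where it was at the start of the episode above 0.035 m).
It fails at once if the blue ring is taken from its dowel (distance of ring_blue from where it was at the start of the episode above 0.035 m).
It fails at once if the toy car is pushed away (distance of car from where it was at the start of the episode above 0.02 m).
It also fails if it takes over 134 s, if anything falls off the work surface, if the arm or the gripper's body presses on something with over 40 N, if the wrist force passes 120 N, or if a joint passes its speed limit or range.

### The arm

A 6-joint arm with a two-finger parallel gripper is mounted at the origin on the work surface. World frame = base frame: x ahead of the robot, y to its left, z up, the work surface at z = 0. Lengths are in m, angles in rad, forces in N, time in s.
With the tool pointing down it reaches from about 0.425 to 0.95 m from the base axis. Payload 3.5 kg.
Tool frame: the origin (TCP) lies midway between the tips of the shut fingers; the grasp point (between the pads) lies 19 mm behind it; z points along the fingers, y is the line along which they close (so a half turn about z gives the same grasp; the last joint's range is limited). The gripper opens to 85 mm and grips with 20 to 120 N. Pads are 22 mm wide; open, the fingers measure 114 mm over their backs; the gripper's body (76 mm by 85 mm) begins 54 mm behind the grasp point. The pads swing forward as they close: fully open they stand 13 mm farther back than shut.
Start: joints at [0.998, 0.286, 1.577, -0, 1.279, -0.15], TCP at [0.277, 0.616, 0.231] pointing down, gripper open.
Joint ranges: [-2.77, 2.77], [-0.9, 2.22], [0.21, 2.48], [-1.53, 4.67], [0.24, 2.81], [-2.84, 2.84]. Speed limits (rad/s): [2.79, 2.79, 3.14, 3.14, 3.14, 3.14].

### API

Orientations are given as a unit quaternion [x, y, z, w].
In Python, from plant import get_state, read_camera, ctrl gives the robot as it stands.
- The arm moves only by the shell command python3 -m crank 'ROWS' [FORCE]. ROWS is JSON, a list of rows, each a list of 3 entries, a list of its own where there are three numbers: the shift along the tool's x, y, z in mm, then the turn about the tool's z in degrees, then the closure in counts, from 0 (fully open) to 255 (shut). In form: [[[tx, ty, tz], yaw, claw], ...]. A call has 1 to 10 rows; each row is the pose to reach, as a shift and turn from the pose commanded when the call began, along the tool's axes at that moment; what a row does not reach only later rows make up. A row lasts 1/10 s, in which the tool goes at most 50 mm and 8.59 degrees, less where a joint would pass 70% of its speed; a pose out of reach is approached as far as the arm can. A call with a gripper value outside its range is refused whole. The fingers move at their own pace and stop on an object; FORCE is the grip in N (left out, the last holds). Time passes only in rows, so rows that repeat a pose let the fingers close. It gives the time, the measured TCP pose, the force, the opening and the grip force at its end, in the units of the state.
- get_state(): the state, without advancing time (a new reading comes with each control period).
- read_camera(name): name is "scene" or "side" or "wrist"; returns a dict with "frame" (384x512x3 uint8, blue, green, red), "range_z" (384x512 float32, m along the optical axis (not along the pixel's ray), 0 where there is no reading), "vfov" (degrees; the focal length in pixels is half the picture's height over the tangent of half this angle, whatever the lens; pixels are square), "cx", "cy" (the principal point, pixels), "k1" (the pictures are not rectified: a ray, as slopes to the right and down, at radius r is drawn at 1 + k1 r^2 times it, then the intrinsics apply), "origin" and "orientation" of the camera in the world. Camera axes: x right, y down, z forward; pixel columns grow to the right and rows downward; lengths in m; the calibration is good to about 2 mm. A picture is of the moment at which its call begins.
- ctrl.sign_off(): hands the job in; it is judged then, once.
The state is a dict: "time": time; "qpos": joint angles; "dq": joint speeds; "joint_efforts": joint torques, N m; "eef_pos": TCP position; "tcp_rot": TCP orientation; "contact_force": force on the tool from outside, world axes, zero at the start; "wrist_torque": the same for the moment, N m; "opening": opening from 0.0 (shut) to 1.0 (fully open); "finger_force": force on a finger pad.
Only numpy, scipy, OpenCV 4.12 (cv2) and the standard library are available. Lean on these libraries where they do the work, as an engineer would, in place of code of your own. Each camera call takes 0.05 s, during which the arm holds its last target. There are 200 camera calls.

## Working session

There is one attempt and no reset: what is moved stays moved. The work goes in short steps, Python scripts to look and compute and a shell command to move; the robot and the scene stay as the last step left them, time stands still between calls to the robot, and variables do not carry over. Pictures are saved under pics/ and viewed, at most 14 in all, crops included, and the job is handed in when it is done.

```bash
ls; mkdir -p pics; cat > h.py <<'E'
import numpy as np, cv2
from scipy.spatial.transform import Rotation as R
from plant import get_state, read_camera, ctrl
def cam(n):
    c=read_camera(n); f=c["frame"]; H,W=f.shape[:2]
    F=H/2/np.tan(np.radians(c["vfov"])/2)
    K=np.array([[F,0,c["cx"]],[0,F,c["cy"]],[0,0,1.]]); c["K"]=K
    c["R"]=R.from_quat(c["orientation"]).as_matrix(); c["o"]=np.array(c["origin"])
    return c
def slopes(c,uv):
    uv=np.asarray(uv,float).reshape(-1,1,2)
    # drawn = (1+k1 r^2)*ray
    return cv2.undistortPoints(uv,c["K"],np.array([c["k1"],0,0,0,0.])).reshape(-1,2)
def ray(c,uv):
    s=slopes(c,uv); return np.c_[s,np.ones(len(s))]@c["R"].T
def plane(c,uv,z):
    d=ray(c,uv); t=(z-c["o"][2])/d[:,2]; return c["o"]+d*t[:,None]
def deep(c,uv):
    d=ray(c,uv); uv=np.asarray(uv,int).reshape(-1,2); return c["o"]+d*c["range_z"][uv[:,1],uv[:,0]][:,None]
def cloud(c):
    H,W=c["range_z"].shape; v,u=np.mgrid[:H,:W]
    d=ray(c,np.stack([u,v],-1).reshape(-1,2)); P=c["o"]+d*c["range_z"].reshape(-1,1)
    P[c["range_z"].reshape(-1)==0]=np.nan
    return P.reshape(H,W,3)
E
python3 - <<'E'
from h import *
s=get_state(); print(s)
for n in["scene","side","wrist"]:
    c=cam(n); cv2.imwrite(f"pics/{n}0.png",c["frame"]); print(n,c["o"],c["R"][:,2],c["K"][0,0],c["k1"],c["cx"],c["cy"])
E
```

```text
pics
{'time': 0.0, 'qpos': array([ 9.98008467e-01,  2.87182292e-01,  1.57818737e+00, -1.25414193e-05,
        1.27859878e+00, -1.50029383e-01]), 'dq': array([ 0.00020075, -0.00024321, -0.00081499,  0.00124623, -0.00058151,
       -0.00188654]), 'joint_efforts': array([-4.11938781e-04, -4.05994749e+01, -2.92621171e+01, -1.70133453e-04,
        5.81205270e-03,  9.37313928e-06]), 'eef_pos': array([0.27656857, 0.61501381, 0.22993048]), 'tcp_rot': array([ 2.09806718e-01,  9.77742159e-01, -1.11327458e-03, -4.14413714e-04]), 'contact_force': array([ 0.30927454,  0.41930103, -0.9011165 ]), 'wrist_torque': array([-0.02184271,  0.01363776, -0.00241146]), 'finger_force': 0.0, 'opening': 1.000791110710674}
scene [1.32455875 0.2585168  0.58765935] [-0.77717931 -0.25812648 -0.57390159] 366.6228743073207 -0.019597336991172647 258.3423710287588 188.38842135899355
side [ 0.23406591 -0.66794111  0.51154875] [ 0.38998654  0.75147177 -0.53216603] 405.71970342593534 -0.0052441487824077225 255.41395035982413 189.1584043318822
wrist [0.20887586 0.64628868 0.37196856] [ 0.26056382 -0.11968123 -0.95800986] 278.3633713170212 -0.03949376046114787 255.034842643133 187.3085719863246
```

View pics/scene0.png

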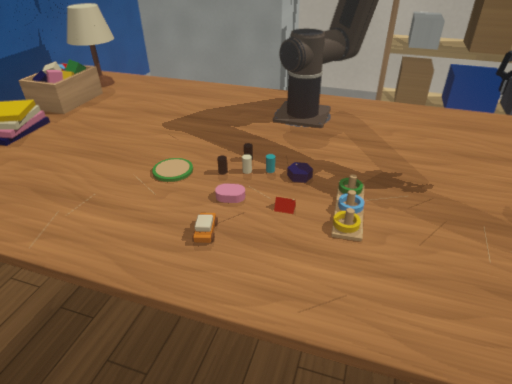

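View pics/side0.png

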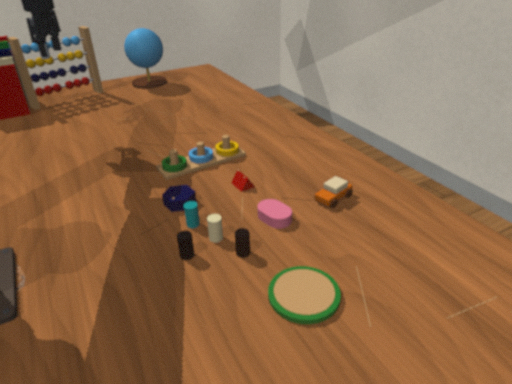

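The scene view, with possible mix-ups and their pixels:
- **Column:** cream at (247,163). Lookalikes are black at (223,164) and (248,150), and teal at (270,163). I choose the cream one.
- **Ring:** yellow at (347,221), versus blue at (350,203) and green at (350,186).
- **Other pieces:** hexagon (300,172), oval (230,193), roof (285,205), stand (172,169), car (205,228).

Next I measure everything in both views.

```bash
cat > meas.py <<'E'
from h import *
# name: hue range, Smin, Vmin, Vmax, top z, seed near pixel in scene, side
OB={"hexagon":(110,135,90,10,130,.028,(300,172),(180,198)),
"oval":(145,179,60,120,256,.024,(230,193),(275,213)),
"column":(12,45,8,120,256,.050,(247,163),(215,228)),
"roof":(0,8,150,80,256,.016,(285,205),(242,181)),
"yellow":(22,32,150,120,256,.030,(347,221),(227,149)),
"green":(50,75,120,40,256,.030,(350,186),(174,164)),
"blue":(95,112,60,120,256,.030,(350,203),(201,156)),
"standg":(50,75,100,40,256,.012,(172,169),(305,294)),
"car":(5,14,150,120,256,.02,(205,228),(335,192))}
def mask(c,n,seed,rad=60):
    h0,h1,S,V0,V1=OB[n][:5]
    m=cv2.inRange(cv2.cvtColor(c["frame"],cv2.COLOR_BGR2HSV),(h0,S,V0),(h1,255,min(V1,255)))
    w=np.zeros_like(m); cv2.circle(w,seed,rad,255,-1); m&=w
    k,l,st,ce=cv2.connectedComponentsWithStats(m)
    if k<2: return None
    return (l==1+np.argmax(st[1:,4])).astype(np.uint8)
E
python3 - <<'E'
from meas import *
for i,nm in enumerate(["scene","side"]):
    c=cam(nm); P=cloud(c)
    t=P[...,2]; print(nm,"table z at blank", np.nanmedian(t[240:250,380:390]) if i==0 else np.nanmedian(t[300:310,100:110]))
    for n,o in OB.items():
        m=mask(c,n,o[6+i],22 if n!="standg" else 50)
        if m is None: print(n,"none"); continue
        v,u=np.nonzero(m); q=P[v,u]; z=q[:,2]
        top=np.abs(z-o[5])<.005
        if n=="roof": top=z>-1
        pl=plane(c,np.c_[u,v][top],o[5]) if top.sum()>3 else np.zeros((1,3))
        # hull centre
        xy=(pl if n!="roof" else q[top])[:,:2].astype(np.float32)
        r=cv2.minAreaRect(xy*1000); cc,rad=cv2.minEnclosingCircle(xy*1000)
        print(n,len(u),top.sum(),"z95 %.4f"%np.nanpercentile(z,95),"cent",xy.mean(0).round(4),"rect",np.round(r[0],1),np.round(r[1],1),round(r[2],1),"circ",np.round(cc,1),round(rad,1))
c=cam("scene");cv2.imwrite("pics/crop0.png",cv2.resize(c["frame"][135:250,140:380],None,fx=3.3,fy=3.3,interpolation=cv2.INTER_CUBIC))
E
```

```text
scene table z at blank 0.000416377177818672
hexagon 115 114 z95 0.0301 cent [0.4442 0.083 ] rect [445.4  81.1] [66.1 36.2] 51.7 circ [434.8  89.5] 33.4
oval 470 337 z95 0.0263 cent [ 0.5919 -0.0646] rect [592.8 -64.4] [59.8 76.2] 17.7 circ [591.4 -64.2] 39.8
column 962 49 z95 0.0454 cent [ 0.4571 -0.0646] rect [458.2 -65. ] [28.8 26.6] 17.6 circ [457.3 -64.2] 16.4
roof 289 286 z95 0.0309 cent [0.601  0.0873] rect [597.4  79.3] [68.6 36.6] 69.0 circ [589.   82.2] 35.3
yellow 317 220 z95 0.0318 cent [0.6329 0.2463] rect [630.  246.4] [62.1 64.3] 82.3 circ [628.2 246.1] 34.0
green 42 37 z95 0.0319 cent [0.4822 0.2606] rect [478.4 259.7] [15.5 47.8] 81.4 circ [477.9 256.7] 24.3
blue 182 151 z95 0.0319 cent [0.5553 0.249 ] rect [551.8 247.6] [60.6 59.5] 5.0 circ [551.8 248.3] 33.4
standg 122 122 z95 0.0141 cent [ 0.5452 -0.2601] rect [ 533.9 -270.8] [ 88.2 112.6] 31.7 circ [ 525.9 -276.7] 60.0
car 147 89 z95 0.0254 cent [ 0.7681 -0.0567] rect [745.9 -68. ] [95.5 45.8] 12.0 circ [745.6 -66.5] 49.8
side table z at blank 0.0003238384775552383
hexagon 475 382 z95 0.0299 cent [0.4313 0.0831] r
[... 218 characters left out ...]
ct [452.7 -70.5] [32.3 27.8] 59.9 circ [453.7 -71.3] 17.2
roof 272 270 z95 0.0305 cent [0.5849 0.0792] rect [593.  101.2] [89.9 44. ] 77.6 circ [589.4 101.9] 45.0
yellow 181 121 z95 0.0319 cent [0.6184 0.2345] rect [620.5 239.4] [60.4 58.7] 59.1 circ [621.4 238.6] 35.9
green 181 120 z95 0.0316 cent [0.4679 0.2227] rect [469.3 226.1] [57.9 55.5] 69.5 circ [471.  228.6] 32.4
blue 151 124 z95 0.0316 cent [0.5429 0.2383] rect [546.  241.1] [68.5 57.9] 69.6 circ [546.3 242.1] 35.9
standg 811 789 z95 0.0137 cent [ 0.5069 -0.3001] rect [ 518.4 -283.5] [120.1 115.4] 60.3 circ [ 517.6 -282.8] 60.8
car 546 49 z95 0.0271 cent [ 0.7142 -0.0777] rect [742.5 -67.6] [98.4 44.8] 13.5 circ [743.6 -75. ] 50.3
```

View pics/crop0.png

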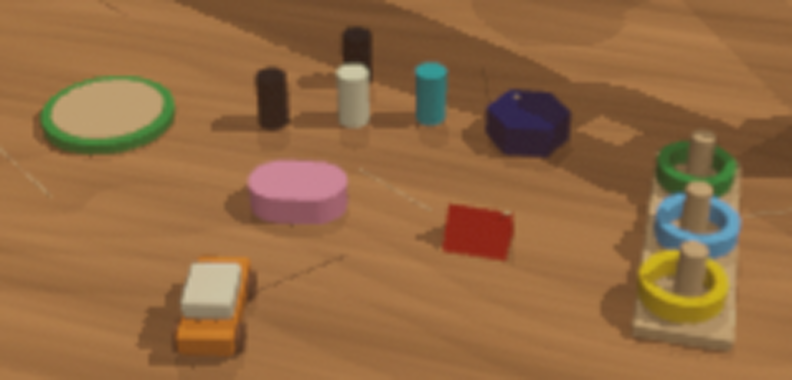

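The crop confirms the cream column is at about crop (353,95), with black (271,98), black (357,50) and teal (431,93) beside it. The yellow ring is on the front dowel at crop (683,285). The two fixed views disagree by about 5 mm, so I'll refine with the wrist camera, starting with a survey point above the pieces.

```bash
cat >> h.py <<'E'
def go(x,y,z,yaw=None,s=None):
    """deltas (mm,deg) in tool axes to TCP x,y,z (m) and tool-x heading yaw (deg, mod 180)"""
    s=s or get_state(); M=R.from_quat(s["tcp_rot"]).as_matrix()
    t=M.T@(np.array([x,y,z])-s["eef_pos"])*1000
    y0=np.degrees(np.arctan2(M[1,0],M[0,0])); dy=0
    if yaw is not None: dy=-((yaw-y0+90)%180-90)   # tool z is down
    print("move",t.round(1),"yaw",round(dy,1),"now",np.round(s["eef_pos"],4),"head",round(y0,1),"t",round(s["time"],1),"q",np.round(s["qpos"],2))
E
python3 -m crank '[[[-435,-424,-20],0,0],[[-435,-424,-20],0,0],[[-435,-424,-20],0,0],[[-435,-424,-20],0,0],[[-435,-424,-20],0,0],[[-435,-424,-20],0,0],[[-435,-424,-20],0,0],[[-435,-424,-20],0,0],[[-435,-424,-20],0,0],[[-435,-424,-20],0,0]]' 30
python3 -c "
from h import *
go(.5,.05,.25)"
```

```text
time: 1.3
eef_pos: [0.4605, 0.1487, 0.2482]
tcp_rot: [0.21, 0.978, 0.0, 0.001]
contact_force: [0.5, -0.0, -0.3]
opening: 1.0
finger_force: 0.0
move [-76.5 -73.8  -1.8] yaw 0 now [0.4605 0.1487 0.2482] head 155.8 t 1.3 q [ 0.1  -0.16  2.02  0.    1.29 -1.05]
```

```bash
python3 -m crank '[[[-76,-74,-2],0,0],[[-76,-74,-2],0,0],[[-76,-74,-2],0,0],[[-76,-74,-2],0,0],[[-76,-74,-2],0,0],[[-76,-74,-2],0,0]]'
python3 -c "
from h import *
go(.5,.05,.25)
c=cam('wrist'); cv2.imwrite('pics/w1.png',c['frame']); print(c['o'],c['R'][:,2])
"
```

```text
time: 1.9
eef_pos: [0.4985, 0.0535, 0.2497]
tcp_rot: [0.209, 0.978, 0.0, -0.0]
contact_force: [0.1, 0.9, -0.2]
opening: 0.999
finger_force: 0.0
move [-2.8 -2.6 -0.3] yaw 0 now [0.4985 0.0535 0.2497] head 155.9 t 1.9 q [-0.1  -0.12  1.97  0.    1.29 -1.25]
[0.43063033 0.08421556 0.3915706 ] [ 0.26160872 -0.11700658 -0.9580555 ]
```

View pics/w1.png

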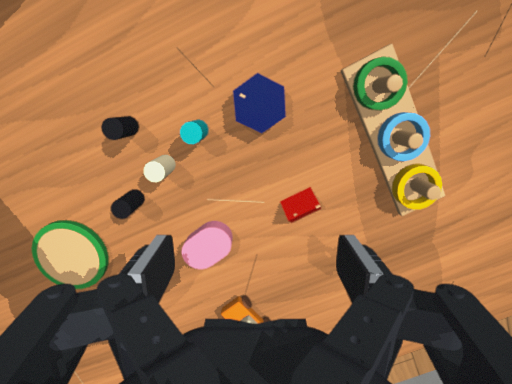

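The wrist view shows every piece: hexagon (259,103), column (158,168), oval (207,246), roof (300,204), yellow ring (418,188), stand (70,254). The decoys are at (120,128), (128,203) and (194,132). Measuring from here.

```bash
cat > wm.py <<'E'
from meas import *
def wm(c,n,seed,rad=40,tz=None,dz=.005):
    P=cloud(c); m=mask(c,n,seed,rad); v,u=np.nonzero(m); z=P[v,u,2]; tz=OB[n][5] if tz is None else tz
    if n=="roof": top=z>.002; xy=P[v,u][top]
    else: top=np.abs(z-tz-.001)<dz; xy=plane(c,np.c_[u,v][top],tz)
    xy=(xy[:,:2]*1000).astype(np.float32)
    r=cv2.minAreaRect(xy); cc,rr=cv2.minEnclosingCircle(xy); h=cv2.convexHull(xy); M=cv2.moments(h)
    hc=(M["m10"]/M["m00"],M["m01"]/M["m00"])
    print(n,len(u),top.sum(),"zmed %.4f"%np.nanmedian(z[top]),"rect",np.round(r[0],1),np.round(r[1],1),round(r[2],1),"circ",np.round(cc,1),round(rr,1),"hull",np.round(hc,1),"area",round(M["m00"]))
    return h[:,0],hc
def hexang(h):
    # support width minimum over direction -> flat normal, mod 60
    a=np.radians(np.arange(0,60,.5)); w=[sum(np.ptp(h@[np.cos(x+k*np.pi/3),np.sin(x+k*np.pi/3)]) for k in range(3))/3 for x in a]
    return np.degrees(a[np.argmin(w)]),min(w)
E
python3 - <<'E'
from wm import *
c=cam("wrist")
h,_=wm(c,"hexagon",(259,103)); print(hexang(h))
wm(c,"column",(155,171),18); wm(c,"oval",(207,246)); wm(c,"roof",(300,204),30)
for n,s in(("green",(381,83)),("blue",(404,137)),("yellow",(418,188))): wm(c,n,s)
wm(c,"standg",(70,254),50)
hs=cv2.cvtColor(c["frame"],cv2.COLOR_BGR2HSV); print("roof ridge pts")
P=cloud(c); m=mask(c,"roof",(300,204),30)>0; q=P[m]; q=q[q[:,2]>.026]; print(cv2.fitLine((q[:,:2]*1000).astype(np.float32),1,0,.01,.01).ravel(),np.ptp(q[:,:2],axis=0),len(q))
for s in((120,128),(128,203),(194,132)): print("decoy",plane(c,[s],.03).round(3))
E
```

```text
hexagon 2210 2195 zmed 0.0273 rect [432.2  89.3] [62.5 70.6] 70.7 circ [431.8  89.2] 35.6 hull [431.9  89.2] area 3371
(np.float64(10.5), np.float64(62.74004534853197))
column 1007 375 zmed 0.0493 rect [452.2 -65.4] [28.1 26. ] 65.8 circ [451.9 -65.5] 14.4 hull [452.2 -65.5] area 595
oval 1745 1494 zmed 0.0233 rect [587.  -64.8] [54.2 79.9] 12.7 circ [586.7 -64.9] 40.0 hull [586.9 -64.8] area 3620
roof 846 752 zmed 0.0171 rect [590.   86.7] [37.2 48.8] 3.4 circ [589.9  86.8] 29.1 hull [589.8  87.2] area 1743
green 1151 1026 zmed 0.0292 rect [471.1 236.9] [62.6 61.5] 71.2 circ [471.  236.8] 31.9 hull [471.  236.8] area 3042
blue 964 913 zmed 0.0291 rect [547.2 247. ] [62.5 60.9] 66.1 circ [546.8 247.2] 31.7 hull [547.1 247. ] area 3027
yellow 828 720 zmed 0.0291 rect [621.4 245.4] [60.9 62.3] 45.5 circ [622.  245.9] 31.9 hull [621.8 245.6] area 3049
standg 1164 1007 zmed 0.0110 rect [ 517.9 -276. ] [115.8 119.2] 16.0 circ [ 518.  -275.5] 60.5 hull [ 517.4 -275.4] area 10935
roof ridge pts
[ 7.8090429e-02 -9.9694628e-01  5.8762317e+02  1.0548687e+02] [0.00950097 0.04821693] 139
decoy [[ 0.386 -0.086  0.03 ]]
decoy [[ 0.478 -0.131  0.03 ]]
decoy [[ 0.43  -0.001  0.03 ]]
```

All sizes match the given dimensions: hexagon 62.7, column about 28, oval 54×80, roof 37×49, rings about 63, stand 119 mm. Going for the hexagon with tool y along its flat normal at 70.5°.

```bash
python3 -c "
from h import *
go(.432,.0892,.1,160.5)"
```

```text
move [ 75.4   5.5 149.8] yaw -4.6 now [0.4986 0.0534 0.2497] head 155.9 t 2.0 q [-0.1  -0.12  1.97  0.    1.29 -1.25]
```

```bash
python3 -m crank '[[[75,5,150],-4.6,0],[[75,5,150],-4.6,0],[[75,5,150],-4.6,0],[[75,5,150],-4.6,0],[[75,5,150],-4.6,0],[[75,5,150],-4.6,0],[[75,5,150],-4.6,0]]'
python3 -c "
from h import *
go(.432,.0892,.0,160.5)"
```

```text
time: 2.7
eef_pos: [0.435, 0.0874, 0.102]
tcp_rot: [0.17, 0.985, 0.0, 0.002]
contact_force: [-0.4, 0.5, 0.1]
opening: 0.997
finger_force: 0.0
move [  3.9   0.6 102. ] yaw -0.1 now [0.435  0.0874 0.102 ] head 160.4 t 2.7 q [-0.03 -0.08  2.23 -0.    0.99 -1.26]
```

```bash
python3 -m crank '[[[4,1,50],0,0],[[4,1,85],0,0],[[4,1,100],0,0],[[4,1,100],0,0],[[4,1,100],0,0]]'
python3 -c "
from h import *
go(.432,.0892,.0,160.5)"
```

```text
time: 3.2
eef_pos: [0.4313, 0.0894, 0.0013]
tcp_rot: [0.171, 0.985, 0.0, 0.001]
contact_force: [1.0, -0.9, -0.2]
opening: 1.003
finger_force: 0.0
move [-0.7  0.   1.3] yaw -0.1 now [0.4313 0.0894 0.0013] head 160.4 t 3.2 q [-0.03  0.11  2.27 -0.    0.75 -1.25]
```

```bash
python3 -m crank '[[[0,0,0],0,255],[[0,0,0],0,255],[[0,0,0],0,255],[[0,0,0],0,255],[[0,0,0],0,255],[[0,0,0],0,255],[[0,0,0],0,255],[[0,0,0],0,255],[[0,0,0],0,255],[[0,0,0],0,255]]' 40
python3 -m crank '[[[0,0,-30],0,255],[[0,0,-60],0,255],[[0,0,-100],0,255],[[0,0,-100],0,255],[[0,0,-100],0,255]]'
python3 -c "
from h import *
go(.518,-.2755,.1)"
```

```text
time: 4.2
eef_pos: [0.4314, 0.0895, 0.0018]
tcp_rot: [0.17, 0.985, 0.0, 0.002]
contact_force: [-1.0, -0.2, 6.8]
opening: 0.742
finger_force: 45.2
time: 4.7
eef_pos: [0.43, 0.0896, 0.101]
tcp_rot: [0.17, 0.985, 0.0, 0.002]
contact_force: [-0.1, -0.3, -1.3]
opening: 0.74
finger_force: 44.8
move [-205.5 -314.3    1.3] yaw 0 now [0.43   0.0896 0.101 ] head 160.4 t 4.7 q [-0.03 -0.09  2.24 -0.    0.99 -1.25]
```

```bash
python3 -m crank '[[[-205,-314,-10],0,255],[[-205,-314,-10],0,255],[[-205,-314,-10],0,255],[[-205,-314,-10],0,255],[[-205,-314,-10],0,255],[[-205,-314,-10],0,255],[[-205,-314,-10],0,255],[[-205,-314,-10],0,255],[[-205,-314,-10],0,255],[[-205,-314,-10],0,255]]'
python3 -m crank '[[[0,0,0],0,255],[[0,0,0],0,255]]'
python3 - <<'E'
from wm import *
c=cam("wrist"); cv2.imwrite("pics/w2.png",c["frame"]); go(.518,-.2755,.015)
wm(c,"standg",(300,240),250); P=cloud(c); 
m=mask(c,"hexagon",(256,280),150); v,u=np.nonzero(m); print(u.mean(),v.mean(),np.nanpercentile(P[v,u,2],[5,50,95]),np.nanmean(P[v,u],0))
E
```

```text
time: 5.7
eef_pos: [0.5156, -0.2743, 0.1073]
tcp_rot: [0.171, 0.985, 0.001, -0.002]
contact_force: [0.1, 0.1, -0.6]
opening: 0.743
finger_force: 44.7
time: 5.9
eef_pos: [0.5164, -0.2733, 0.1089]
tcp_rot: [0.17, 0.985, 0.001, -0.001]
contact_force: [0.0, 0.0, -0.9]
opening: 0.742
finger_force: 44.7
move [-2.1 -1.5 94.3] yaw 0 now [ 0.5166 -0.2735  0.1093] head 160.5 t 6.0 q [-0.66  0.22  1.89  0.    1.03 -1.89]
standg 2369 2361 zmed 0.0112 rect [ 498.7 -274. ] [117.4  78.4] 75.6 circ [ 517.5 -278.7] 58.8 hull [ 503.5 -275. ] area 7626
255.35494468655716 254.9245055313443 [0.12057878 0.134185   0.13519866] [ 0.51194342 -0.27107605  0.13283688]
```

View pics/w2.png

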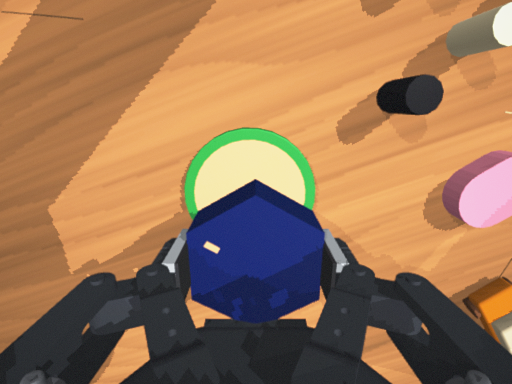

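The hexagon sits level in the gripper (pixel 255,255), and the stand is visible behind it (250,185). Lowering onto the stand.

```bash
python3 -m crank '[[[-2,-2,40],0,255],[[-2,-2,75],0,255],[[-2,-2,85],0,255],[[-2,-2,91],0,255],[[-2,-2,94],0,255],[[-2,-2,94],0,255]]'
python3 -c "
from h import *
go(.518,-.2755,.014)"
```

```text
time: 6.55
eef_pos: [0.5191, -0.2781, 0.0171]
tcp_rot: [0.17, 0.985, -0.001, 0.001]
contact_force: [0.2, -0.7, -1.1]
opening: 0.739
finger_force: 44.7
move [1.9 2.1 3.1] yaw 0 now [ 0.5191 -0.2781  0.0171] head 160.4 t 6.5 q [-0.66  0.36  1.91  0.    0.86 -1.89]
```

```bash
python3 -m crank '[[[1,2,2],0,255],[[1,2,3],0,255],[[1,2,3],0,255],[[1,2,3],0,255]]'
python3 -c "
from h import *
go(.518,-.2755,.014)"
```

```text
time: 6.95
eef_pos: [0.5185, -0.2756, 0.0139]
tcp_rot: [0.17, 0.985, -0.0, 0.001]
contact_force: [-0.6, 0.6, 4.6]
opening: 0.743
finger_force: 45.3
move [ 0.5 -0.  -0.1] yaw 0 now [ 0.5185 -0.2756  0.0139] head 160.4 t 7.0 q [-0.66  0.37  1.92  0.    0.86 -1.89]
```

Contact at 4.6 N, so it's seated. I'll release, rise and check.

```bash
python3 -m crank '[[[0,0,0],0,0],[[0,0,0],0,0],[[0,0,0],0,0],[[0,0,0],0,0],[[0,0,0],0,0],[[0,0,-40],0,0],[[0,0,-80],0,0],[[0,0,-130],0,0],[[0,0,-180],0,0],[[0,0,-180],0,0]]'
python3 -m crank '[[[-70,0,0],0,0],[[-70,0,0],0,0],[[-70,0,0],0,0],[[-70,0,0],0,0]]'
python3 - <<'E'
from wm import *
c=cam("wrist"); go(.587,-.0648,.12,102.7)
h,_=wm(c,"hexagon",(256,200),150,tz=.040); print(hexang(h)); 
m=mask(c,"standg",(256,200),200); cn=max(cv2.findContours(m,0,1)[0],key=len)[:,0]
p=plane(c,cn,.012)[:,:2]*1000
from scipy.optimize import least_squares
f=least_squares(lambda a:np.hypot(*(p-a[:2]).T)-a[2],[518,-275,60],loss="soft_l1"); print(f.x)
E
```

```text
time: 7.95
eef_pos: [0.5219, -0.2783, 0.2026]
tcp_rot: [0.17, 0.985, -0.004, 0.008]
contact_force: [-0.3, -0.9, -0.3]
opening: 1.0
finger_force: 0.0
time: 8.35
eef_pos: [0.5834, -0.2986, 0.1918]
tcp_rot: [0.17, 0.985, 0.0, -0.001]
contact_force: [0.1, -0.2, -0.1]
opening: 1.002
finger_force: 0.0
move [ 74.6 221.4  72.1] yaw 57.7 now [ 0.5831 -0.2984  0.1919] head 160.4 t 8.4 q [-0.63  0.28  1.66 -0.    1.2  -1.86]
hexagon 3292 3280 zmed 0.0393 rect [ 518.8 -275.5] [62.3 70.3] 71.8 circ [ 518.9 -275.6] 35.7 hull [ 519.1 -275.5] area 3337
(np.float64(10.5), np.float64(62.34249819811674))
[ 518.64678187 -278.95625839   58.3201542 ]
```

Hexagon is within about 3 mm of the stand centre, at the right height. Next, the oval.

```bash
python3 -m crank '[[[75,221,0],57.7,0],[[75,221,0],57.7,0],[[75,221,0],57.7,0],[[75,221,0],57.7,0],[[75,221,30],57.7,0],[[75,221,60],57.7,0],[[75,221,72],57.7,0],[[75,221,72],57.7,0],[[75,221,72],57.7,0],[[75,221,72],57.7,0]]'
python3 -c "
from h import *
go(.587,-.0648,.0,102.7)"
```

```text
time: 9.4
eef_pos: [0.5881, -0.0661, 0.1224]
tcp_rot: [0.624, 0.781, 0.0, 0.001]
contact_force: [-0.1, 0.1, 0.5]
opening: 1.001
finger_force: 0.0
move [  1.7  -1.  122.4] yaw 0.0 now [ 0.5881 -0.0661  0.1224] head 102.7 t 9.4 q [-0.28  0.22  1.87 -0.    1.05 -0.51]
```

```bash
python3 -m crank '[[[2,-1,50],0,0],[[2,-1,90],0,0],[[2,-1,115],0,0],[[2,-1,122],0,0],[[2,-1,122],0,0],[[2,-1,122],0,0]]'
python3 -m crank '[[[0,0,0],0,255],[[0,0,0],0,255],[[0,0,0],0,255],[[0,0,0],0,255],[[0,0,0],0,255],[[0,0,0],0,255],[[0,0,0],0,255],[[0,0,0],0,255],[[0,0,0],0,255],[[0,0,0],0,255]]'
python3 -c "
from h import *
go(.519,-.2756,.12)"
```

```text
time: 10.0
eef_pos: [0.5878, -0.0645, 0.001]
tcp_rot: [0.625, 0.781, 0.001, 0.002]
contact_force: [0.1, 0.2, 1.0]
opening: 1.0
finger_force: 0.0
time: 11.0
eef_pos: [0.5874, -0.0641, 0.0006]
tcp_rot: [0.625, 0.781, 0.001, 0.001]
contact_force: [0.1, -0.5, 6.7]
opening: 0.62
finger_force: 44.0
move [-191.5 -112.8 -119.4] yaw 0 now [ 0.5874 -0.0641  0.0006] head 102.7 t 11.0 q [-0.28  0.4   1.91  0.    0.83 -0.5 ]
```

```bash
python3 -m crank '[[[0,0,-40],0,255],[[0,0,-80],0,255],[[0,0,-120],0,255],[[-100,-60,-120],0,255],[[-191,-113,-120],0,255],[[-191,-113,-120],0,255],[[-191,-113,-120],0,255],[[-191,-113,-120],0,255],[[-191,-113,-120],0,255],[[-191,-113,-120],0,255]]'
python3 -c "
from h import *
go(.519,-.2756,.041)"
```

```text
time: 12.0
eef_pos: [0.5172, -0.2747, 0.1183]
tcp_rot: [0.625, 0.78, 0.0, -0.001]
contact_force: [-0.5, 0.6, -1.4]
opening: 0.627
finger_force: 43.1
move [-1.4  1.6 77.3] yaw 0 now [ 0.5172 -0.2747  0.1183] head 102.6 t 12.0 q [-0.66  0.21  1.89  0.    1.04 -0.88]
```

```bash
python3 -m crank '[[[-1,2,40],0,255],[[-1,2,65],0,255],[[-1,2,74],0,255],[[-1,2,74],0,255],[[-1,2,74],0,255],[[-1,2,74],0,255]]'
python3 -c "
from h import *
go(.519,-.2756,.041)"
```

```text
time: 12.6
eef_pos: [0.5211, -0.2759, 0.0466]
tcp_rot: [0.624, 0.781, 0.0, 0.002]
contact_force: [-0.4, 0.9, 0.3]
opening: 0.625
finger_force: 43.1
move [ 0.7 -2.   5.6] yaw 0 now [ 0.5211 -0.2759  0.0466] head 102.7 t 12.6 q [-0.66  0.32  1.91 -0.    0.91 -0.88]
```

```bash
python3 -m crank '[[[1,-2,3],0,255],[[1,-2,5],0,255],[[1,-2,6],0,255],[[1,-2,6],0,255],[[1,-2,6],0,255]]'
python3 -c "
from h import *
go(.519,-.2756,.041)"
```

```text
time: 13.1
eef_pos: [0.518, -0.2752, 0.0406]
tcp_rot: [0.625, 0.781, 0.0, 0.0]
contact_force: [-2.8, 1.6, 7.4]
opening: 0.621
finger_force: 44.1
move [-0.6  0.9 -0.4] yaw 0 now [ 0.518  -0.2752  0.0406] head 102.7 t 13.1 q [-0.66  0.32  1.91  0.    0.9  -0.88]
```

Seated (7 N). Release, rise, back off along tool x, and measure.

```bash
python3 -m crank '[[[0,0,0],0,0],[[0,0,0],0,0],[[0,0,0],0,0],[[0,0,0],0,0],[[0,0,0],0,0],[[0,0,-40],0,0],[[0,0,-80],0,0],[[0,0,-130],0,0],[[0,0,-150],0,0],[[0,0,-150],0,0]]'
python3 -m crank '[[[-60,30,0],0,0],[[-60,30,0],0,0],[[-60,30,0],0,0],[[-60,30,0],0,0]]'
python3 - <<'E'
from wm import *
c=cam("wrist"); go(.452,-.0655,.12,153)
wm(c,"oval",(256,200),150,tz=.064); h,_=wm(c,"hexagon",(256,200),150,tz=.040)
E
```

```text
time: 14.1
eef_pos: [0.5199, -0.2765, 0.194]
tcp_rot: [0.625, 0.781, 0.0, 0.005]
contact_force: [-0.7, 0.7, -0.0]
opening: 1.002
finger_force: 0.0
time: 14.5
eef_pos: [0.5592, -0.3261, 0.1865]
tcp_rot: [0.625, 0.781, 0.0, -0.002]
contact_force: [-0.4, 0.3, -1.5]
opening: 1.002
finger_force: 0.0
move [277.3 -47.3  67.9] yaw -50.3 now [ 0.5592 -0.3258  0.187 ] head 102.7 t 14.6 q [-0.68  0.27  1.69  0.    1.19 -0.91]
oval 4260 4237 zmed 0.0633 rect [ 517.7 -277.7] [53.3 78.7] 12.5 circ [ 517.8 -277.5] 39.4 hull [ 517.8 -277.4] area 3575
hexagon 224 224 zmed 0.0393 rect [ 546.8 -268.8] [ 7.7 42.7] 15.2 circ [ 543.5 -269.7] 21.3 hull [ 546.  -268.3] area 261
```

Oval is at (517.8, -277.5), 2.3 mm from the hexagon's centre. Next, the cream column, with tool y at 63° to stay clear of the decoys.

```bash
python3 -m crank '[[[277,-47,0],-50.3,0],[[277,-47,0],-50.3,0],[[277,-47,0],-50.3,0],[[277,-47,0],-50.3,0],[[277,-47,20],-50.3,0],[[277,-47,40],-50.3,0],[[277,-47,68],-50.3,0],[[277,-47,68],-50.3,0],[[277,-47,68],-50.3,0],[[277,-47,68],-50.3,0]]'
python3 - <<'E'
from wm import *
c=cam("wrist"); go(.452,-.0655,.015,153); cv2.imwrite("pics/w3.png",c["frame"])
E
```

```text
time: 15.55
eef_pos: [0.4546, -0.0677, 0.1225]
tcp_rot: [0.234, 0.972, -0.0, 0.001]
contact_force: [0.0, -0.3, 0.9]
opening: 1.003
finger_force: 0.0
move [  3.9   0.8 107.6] yaw -0.1 now [ 0.4548 -0.0679  0.1226] head 152.9 t 15.6 q [-0.37 -0.08  2.18 -0.    1.03 -1.47]
```

View pics/w3.png

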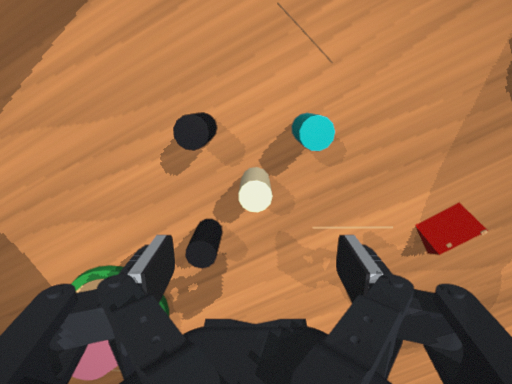

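The column (255,196) lies midway between the fingers, and the black decoy (203,245) is 45° off the closing line. Descending.

```bash
python3 -m crank '[[[4,1,40],0,0],[[4,1,75],0,0],[[4,1,100],0,0],[[4,1,107],0,0],[[4,1,107],0,0],[[4,1,107],0,0]]'
python3 -m crank '[[[0,0,0],0,255],[[0,0,0],0,255],[[0,0,0],0,255],[[0,0,0],0,255],[[0,0,0],0,255],[[0,0,0],0,255],[[0,0,0],0,255],[[0,0,0],0,255],[[0,0,0],0,255],[[0,0,0],0,255]]' 30
python3 -c "
from h import *
go(.5185,-.277,.15)"
```

```text
time: 16.2
eef_pos: [0.452, -0.0651, 0.0154]
tcp_rot: [0.234, 0.972, -0.0, 0.002]
contact_force: [0.8, 0.8, 0.2]
opening: 0.999
finger_force: 0.0
time: 17.2
eef_pos: [0.4508, -0.0644, 0.0143]
tcp_rot: [0.234, 0.972, -0.0, 0.0]
contact_force: [-0.8, 0.0, 5.2]
opening: 0.32
finger_force: 29.6
move [-157.  -158.6 -135.6] yaw 0 now [ 0.4508 -0.0644  0.0143] head 153.0 t 17.2 q [-0.37  0.11  2.23  0.    0.79 -1.46]
```

```bash
python3 -m crank '[[[0,0,-40],0,255],[[0,0,-90],0,255],[[0,0,-135],0,255],[[-80,-80,-135],0,255],[[-157,-158,-135],0,255],[[-157,-158,-135],0,255],[[-157,-158,-135],0,255],[[-157,-158,-135],0,255],[[-157,-158,-135],0,255],[[-157,-158,-135],0,255]]'
python3 -c "
from h import *
go(.5185,-.277,.0785)"
```

```text
time: 18.2
eef_pos: [0.5177, -0.2759, 0.1476]
tcp_rot: [0.234, 0.972, 0.001, -0.001]
contact_force: [-0.3, 0.3, -0.4]
opening: 0.317
finger_force: 29.7
move [-1.3 -0.7 69.1] yaw 0 now [ 0.5177 -0.2759  0.1476] head 152.9 t 18.2 q [-0.66  0.18  1.87  0.    1.1  -1.76]
```

```bash
python3 -m crank '[[[-1,-1,35],0,255],[[-1,-1,58],0,255],[[-1,-1,64],0,255],[[-1,-1,64],0,255],[[-1,-1,64],0,255],[[-1,-1,64],0,255]]'
python3 -c "
from h import *
go(.5185,-.277,.0785)"
```

```text
time: 18.8
eef_pos: [0.5199, -0.278, 0.0867]
tcp_rot: [0.233, 0.972, -0.001, 0.001]
contact_force: [0.1, 0.1, 0.6]
opening: 0.32
finger_force: 29.7
move [1.7 0.3 8.2] yaw 0 now [ 0.5199 -0.278   0.0867] head 153.0 t 18.8 q [-0.66  0.26  1.89  0.    0.98 -1.76]
```

```bash
python3 -m crank '[[[1,0,4],0,255],[[1,0,7],0,255],[[1,0,8],0,255],[[1,0,8],0,255],[[1,0,8],0,255]]'
python3 -c "
from h import *
go(.5185,-.277,.0785)"
```

```text
time: 19.3
eef_pos: [0.5184, -0.2776, 0.0783]
tcp_rot: [0.234, 0.972, -0.0, 0.0]
contact_force: [-1.4, 1.2, 5.8]
opening: 0.316
finger_force: 30.2
move [ 0.2  0.5 -0.2] yaw 0 now [ 0.5184 -0.2776  0.0783] head 153.0 t 19.3 q [-0.66  0.27  1.9   0.    0.97 -1.76]
```

```bash
python3 -m crank '[[[0,0,0],0,120],[[0,0,0],0,60],[[0,0,0],0,0],[[0,0,0],0,0],[[0,0,0],0,0],[[0,0,-30],0,0],[[0,0,-70],0,0],[[0,0,-120],0,0],[[0,0,-140],0,0],[[0,0,-140],0,0]]'
python3 -m crank '[[[-60,0,0],0,0],[[-60,0,0],0,0],[[-60,0,0],0,0],[[-60,0,0],0,0]]'
python3 - <<'E'
from wm import *
c=cam("wrist"); go(.6219,.2457,.15,5)
wm(c,"oval",(256,200),150,tz=.064)
P=cloud(c); z=P[...,2]; m=(np.abs(z-.114)<.004)&(np.hypot(P[...,0]-.518,P[...,1]+.277)<.04)
v,u=np.nonzero(m); q=(plane(c,np.c_[u,v],.114)[:,:2]*1000).astype(np.float32); print(len(u),cv2.minEnclosingCircle(q),q.mean(0))
E
```

```text
time: 20.3
eef_pos: [0.52, -0.2787, 0.2221]
tcp_rot: [0.234, 0.972, -0.002, 0.004]
contact_force: [0.9, -0.0, 0.3]
opening: 1.0
finger_force: 0.0
time: 20.7
eef_pos: [0.5707, -0.304, 0.2154]
tcp_rot: [0.234, 0.972, 0.0, -0.001]
contact_force: [0.3, 0.5, 0.3]
opening: 0.999
finger_force: 0.0
move [204.  512.9  66.5] yaw -32.0 now [ 0.5707 -0.304   0.216 ] head 153.0 t 20.8 q [-0.65  0.24  1.66 -0.    1.24 -1.75]
oval 2675 2622 zmed 0.0633 rect [ 517.6 -277.2] [54.1 78.2] 13.0 circ [ 516.7 -277.4] 39.1 hull [ 517.6 -277.4] area 3546
810 ((521.0762939453125, -278.3097839355469), 13.847380638122559) [ 520.964   -278.18457]
```

Column stands at (521.0, -278.2), 3.5 mm from the oval's centre. Now to the yellow ring.

```bash
python3 -m crank '[[[204,513,16],-32,0],[[204,513,16],-32,0],[[204,513,16],-32,0],[[204,513,16],-32,0],[[204,513,16],-32,0],[[204,513,16],-32,0],[[204,513,16],-32,0],[[204,513,16],-32,0],[[204,513,16],-32,0],[[204,513,16],-32,0]]'
python3 -c "
from h import *
go(.6219,.2457,.2,5)"
```

```text
time: 21.75
eef_pos: [0.617, 0.1951, 0.203]
tcp_rot: [-0.043, 0.999, -0.0, 0.0]
contact_force: [0.0, -0.9, -0.6]
opening: 1.001
finger_force: 0.0
move [-9.2 50.   3. ] yaw -0.0 now [0.617  0.1951 0.203 ] head -175.0 t 21.8 q [ 0.15  0.25  1.68 -0.    1.22 -1.51]
```

```bash
python3 -m crank '[[[-9,50,0],0,0],[[-9,50,0],0,0],[[-9,50,0],0,0],[[-9,50,0],0,0]]'
python3 - <<'E'
from wm import *
c=cam("wrist"); cv2.imwrite("pics/w4.png",c["frame"])
wm(c,"yellow",(256,200),120); wm(c,"blue",(256,150),120)
P=cloud(c); z=P[...,2]
# dowel tops at z=.057
m=((np.abs(z-.057)<.004)&(P[...,1]>.15)&(P[...,1]<.33)).astype(np.uint8); k,l,st,ce=cv2.connectedComponentsWithStats(m)
for i in range(1,k):
    if st[i,4]>80: v,u=np.nonzero(l==i); q=(plane(c,np.c_[u,v],.057)[:,:2]*1000).astype(np.float32); print("dowel",cv2.minEnclosingCircle(q),len(u))
go(.6219,.2457,.2,5)
E
```

```text
time: 22.15
eef_pos: [0.6221, 0.2428, 0.2025]
tcp_rot: [-0.043, 0.999, -0.0, -0.0]
contact_force: [0.1, 0.0, -0.6]
opening: 0.999
finger_force: 0.0
yellow 1296 1174 zmed 0.0291 rect [622.9 247.3] [61.7 61.6] 49.6 circ [622.8 247. ] 31.5 hull [622.8 247. ] area 3027
blue 1432 1379 zmed 0.0291 rect [547.7 248.3] [60.8 61.1] 4.9 circ [548.  248.1] 31.3 hull [547.9 248.1] area 2991
dowel ((474.5934753417969, 240.599609375), 9.66798210144043) 367
dowel ((548.2294311523438, 245.28927612304688), 9.616229057312012) 292
dowel ((622.3732299804688, 250.80368041992188), 9.681602478027344) 248
move [0.2 3.4 2.5] yaw -0.1 now [0.6223 0.2423 0.2025] head -175.1 t 22.2 q [ 0.22  0.29  1.62 -0.    1.23 -1.44]
```

View pics/w4.png

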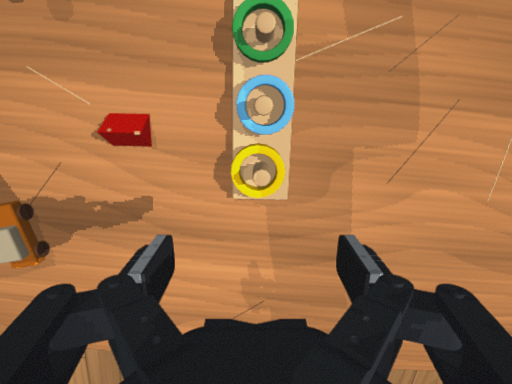

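Rings at (264,28) green, (265,105) blue and (258,170) yellow, with the rack axis about 4° to the tool. Yellow ring centre is (622.8, 247.0). Descending.

```bash
python3 -m crank '[[[-1,4,50],0,0],[[-1,4,100],0,0],[[-1,4,140],0,0],[[-1,4,165],0,0],[[-1,4,170],0,0],[[-1,4,170],0,0],[[-1,4,170],0,0]]'
python3 -c "
from h import *
go(.6228,.247,.011,4)"
```

```text
time: 22.9
eef_pos: [0.625, 0.2475, 0.0348]
tcp_rot: [-0.043, 0.999, 0.0, 0.002]
contact_force: [-0.4, -0.3, 1.1]
opening: 1.0
finger_force: 0.0
move [ 2.3 -0.3 23.8] yaw 0.9 now [0.625  0.2475 0.0348] head -175.1 t 22.9 q [ 0.23  0.49  1.7  -0.    0.95 -1.43]
```

```bash
python3 -m crank '[[[2,0,15],0.9,0],[[2,0,23],0.9,0],[[2,0,23],0.9,0],[[2,0,23],0.9,0]]'
python3 -m crank '[[[0,0,0],0,40],[[0,0,0],0,60],[[0,0,0],0,255],[[0,0,0],0,255],[[0,0,0],0,255],[[0,0,0],0,255],[[0,0,0],0,255],[[0,0,0],0,255],[[0,0,0],0,255],[[0,0,0],0,255]]' 25
python3 -c "
from h import *
go(.6228,.247,.12,4)"
```

```text
time: 23.3
eef_pos: [0.6208, 0.2476, 0.0088]
tcp_rot: [-0.036, 0.999, -0.0, -0.0]
contact_force: [0.1, 0.1, -0.3]
opening: 1.003
finger_force: 0.0
time: 24.3
eef_pos: [0.622, 0.2479, 0.0103]
tcp_rot: [-0.036, 0.999, 0.0, 0.001]
contact_force: [-0.1, -0.2, 5.3]
opening: 0.747
finger_force: 27.9
move [  -1.    -0.9 -109.7] yaw 0.1 now [0.622  0.2479 0.0103] head -175.9 t 24.3 q [ 0.23  0.52  1.71  0.    0.91 -1.41]
```

```bash
python3 -m crank '[[[0,0,-20],0,255],[[0,0,-40],0,255],[[0,0,-80],0,255],[[0,0,-120],0,255],[[0,0,-160],0,255],[[0,0,-200],0,255],[[0,0,-200],0,255],[[0,0,-200],0,255]]'
python3 - <<'E'
from wm import *
c=cam("wrist"); cv2.imwrite("pics/w5.png",c["frame"])
# heading for tool y along oval width (12.7deg) -> 102.7
go(.521,-.278,.2,102.7)
P=cloud(c); m=mask(c,"yellow",(256,270),150); v,u=np.nonzero(m); p=P[v,u]; print(len(u),np.nanpercentile(p[:,2],[5,50,95]))
zt=np.nanmedian(p[:,2]); s=get_state(); print(s["eef_pos"]); wm(c,"yellow",(256,270),150,tz=zt)
E
```

```text
time: 25.1
eef_pos: [0.6214, 0.2476, 0.2099]
tcp_rot: [-0.036, 0.999, 0.0, 0.001]
contact_force: [-0.4, -0.1, 0.1]
opening: 0.747
finger_force: 27.8
move [ 136.4 -517.     8.3] yaw 81.4 now [0.6204 0.2474 0.2078] head -175.9 t 25.1 q [ 0.23  0.29  1.62 -0.    1.24 -1.41]
6096 [0.22156491 0.22863195 0.2296536 ]
[0.6203813  0.2474108  0.20777919]
yellow 6096 5645 zmed 0.2287 rect [622.4 248.7] [63. 62.] 31.3 circ [622.1 248.9] 32.1 hull [622.2 248.7] area 3102
```

View pics/w5.png

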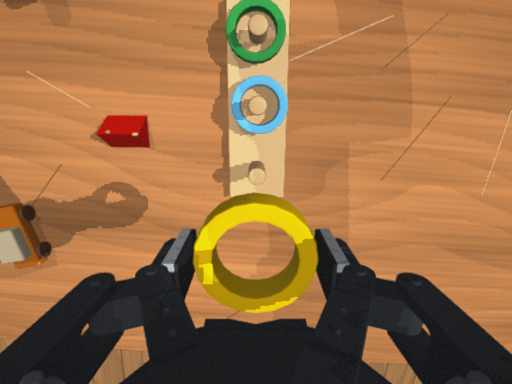

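The ring is held level and centred (256,252), and blue and green are undisturbed. Carrying it to the tower with tool y along the oval's width.

```bash
python3 -m crank '[[[136,-517,8],81.4,255],[[136,-517,8],81.4,255],[[136,-517,8],81.4,255],[[136,-517,8],81.4,255],[[136,-517,8],81.4,255],[[136,-517,8],81.4,255],[[136,-517,8],81.4,255],[[136,-517,8],81.4,255],[[136,-517,8],81.4,255],[[136,-517,8],81.4,255]]'
python3 -c "
from h import *
go(.520,-.278,.18,102.7)"
```

```text
time: 26.15
eef_pos: [0.5266, -0.2447, 0.1986]
tcp_rot: [0.626, 0.779, -0.0, -0.003]
contact_force: [0.4, 0.6, 1.2]
opening: 0.745
finger_force: 27.8
move [-31.2 -13.6  18.5] yaw -0.3 now [ 0.5266 -0.2447  0.1986] head 102.4 t 26.1 q [-0.61  0.11  1.84  0.    1.19 -0.83]
```

```bash
python3 -m crank '[[[-31,-13,0],-0.3,255],[[-31,-13,10],-0.3,255],[[-31,-13,18],-0.3,255],[[-31,-13,18],-0.3,255],[[-31,-13,18],-0.3,255],[[-31,-13,18],-0.3,255]]'
python3 - <<'E'
from wm import *
c=cam("wrist"); cv2.imwrite("pics/w6.png",c["frame"]); s=get_state(); go(.520,-.278,.14,102.7)
wm(c,"yellow",(256,270),150,tz=s["eef_pos"][2]+.0195,dz=.006)
P=cloud(c); z=P[...,2]; m=(np.abs(z-.114)<.004)&(np.hypot(P[...,0]-.52,P[...,1]+.278)<.03)
v,u=np.nonzero(m); q=(plane(c,np.c_[u,v],.114)[:,:2]*1000).astype(np.float32); print(len(u),cv2.minEnclosingCircle(q) if len(u) else 0)
E
```

```text
time: 26.75
eef_pos: [0.5232, -0.2756, 0.1838]
tcp_rot: [0.622, 0.783, 0.0, -0.0]
contact_force: [-0.6, -0.6, -0.2]
opening: 0.747
finger_force: 27.8
move [-1.3 -3.7 44.2] yaw 0.4 now [ 0.5233 -0.2759  0.1842] head 103.1 t 26.8 q [-0.66  0.15  1.83  0.    1.16 -0.88]
yellow 7859 6101 zmed 0.2026 rect [ 522.2 -276.1] [61.6 62.9] 40.3 circ [ 522.2 -275.9] 31.8 hull [ 522.3 -276. ] area 3065
158 ((519.3338623046875, -270.6195373535156), 11.200783729553223)
```

View pics/w6.png

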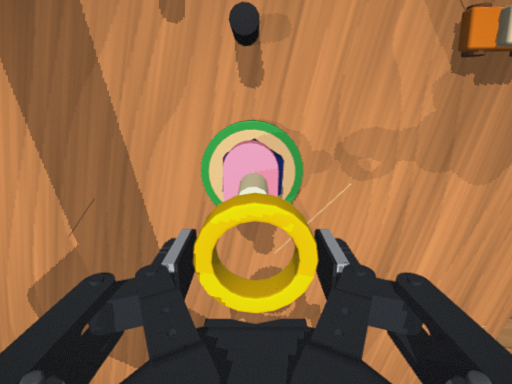

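The column top (253,185) is lined up behind the ring (256,252), left to right. Correcting laterally and lowering in stages, with a check from the fixed cameras.

```bash
python3 -m crank '[[[-1,-4,10],0,255],[[-1,-4,40],0,255],[[-1,-4,54],0,255],[[-1,-4,54],0,255],[[-1,-4,54],0,255],[[-1,-4,54],0,255]]'
python3 - <<'E'
from wm import *
go(.520,-.278,.063,102.7)
ims=[]
for n,(x,y) in(("scene",(172,155)),("side",(305,270))):
    f=cam(n)["frame"]; ims.append(cv2.resize(f[y-60:y+60,x-45:x+45],None,fx=4,fy=4,interpolation=cv2.INTER_CUBIC))
cv2.imwrite("pics/fx1.png",np.hstack(ims))
E
```

```text
time: 27.4
eef_pos: [0.5199, -0.2792, 0.1312]
tcp_rot: [0.623, 0.783, -0.0, 0.001]
contact_force: [-0.2, -0.5, 0.1]
opening: 0.741
finger_force: 27.8
move [ 1.3  0.3 68.2] yaw 0.3 now [ 0.5199 -0.2792  0.1312] head 103.0 t 27.4 q [-0.66  0.2   1.87 -0.    1.07 -0.89]
```

View pics/fx1.png

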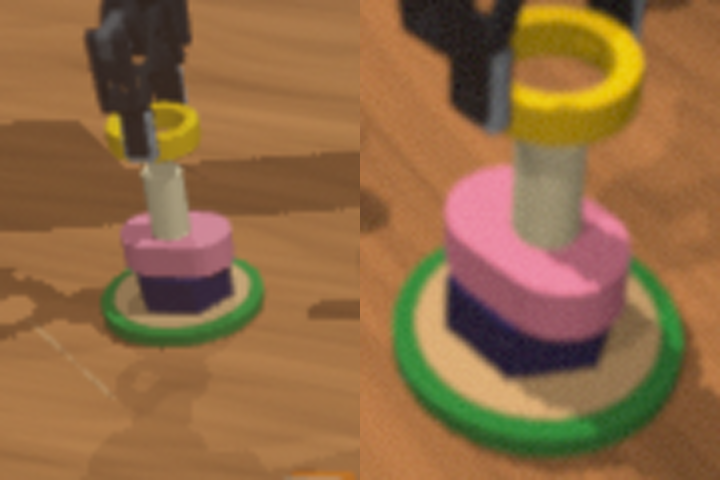

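Ring and column look slightly offset in the side crop (ring centre about 563 against column 549). I'll quantify it with circle fits in both fixed views.

```bash
cat > rel.py <<'E'
from wm import *
from scipy.optimize import least_squares
def fit(p,r,c0,out=None):
    f=least_squares(lambda a:np.hypot(*(p-a).T)-r,c0,loss="soft_l1",f_scale=1.); return f.x,np.abs(f.fun).mean()
def rel():
    zt=get_state()["eef_pos"][2]+.0195
    for n in("scene","side"):
        c=cam(n); P=cloud(c); hs=cv2.cvtColor(c["frame"],cv2.COLOR_BGR2HSV)
        near=np.hypot(P[...,0]-.52,P[...,1]+.277)<.05
        ym=near&(cv2.inRange(hs,(22,150,60),(32,255,255))>0); zz=P[...,2]
        y=P[ym]; rr=np.hypot(*(y[:,:2]-np.nanmedian(y[:,:2],0)).T)
        # outer side-wall points facing the camera: below top face
        d=c["o"][:2]-[.52,-.277]; d/=np.hypot(*d)
        ys=y[(y[:,2]<zt-.004)&((y[:,:2]-[.52,-.277])@d>.012)][:,:2]*1000
        cm=near&(hs[...,1]<110)&(zz>.072)&(zz<.108)&(np.hypot(P[...,0]-.52,P[...,1]+.277)<.022)
        cs=P[cm][:,:2]*1000
        print(n,"ring",[np.round(x,1) for x in fit(ys,32,[520,-277])],len(ys),"col",[np.round(x,1) for x in fit(cs,14,[520,-277])],len(cs))
E
python3 -c "
from rel import *
rel()"
```

```text
scene ring [array([ 520.1, -282. ]), np.float64(1.1)] 43 col [array([ 521.6, -279.5]), np.float64(1.2)] 112
side ring [array([ 520.4, -281.9]), np.float64(0.6)] 163 col [array([ 522.1, -279.5]), np.float64(0.5)] 314
```

Both views agree the ring is off by (-1.6, -2.4) mm, so the target TCP is (0.5215, -0.2768).

```bash
python3 -c "
from h import *
go(.5215,-.2768,.1,102.7)"
python3 -m crank '[[[2,2,0],0,255],[[2,2,0],0,255],[[2,2,10],0,255],[[2,2,20],0,255],[[2,2,31],0,255],[[2,2,31],0,255],[[2,2,31],0,255]]'
python3 -c "
from rel import *
go(.5215,-.2768,.0638,102.7);rel()"
```

```text
move [ 1.8  2.3 30.9] yaw 0.3 now [ 0.5196 -0.279   0.1309] head 103.0 t 27.6 q [-0.66  0.2   1.87 -0.    1.07 -0.89]
time: 28.3
eef_pos: [0.5202, -0.276, 0.0978]
tcp_rot: [0.623, 0.782, -0.0, -0.001]
contact_force: [0.1, 0.3, -0.1]
opening: 0.745
finger_force: 27.8
move [-1.1  1.1 34. ] yaw 0.3 now [ 0.5202 -0.276   0.0978] head 103.0 t 28.3 q [-0.66  0.24  1.89 -0.    1.01 -0.89]
scene ring [array([ 520. , -279.1]), np.float64(1.0)] 46 col [array([ 521.5, -279.3]), np.float64(1.2)] 53
side ring [array([ 521.2, -278.9]), np.float64(0.9)] 130 col [array([ 522.4, -279.5]), np.float64(0.6)] 95
```

Ring is now round the column, within 1.5 mm. Lowering onto the oval.

```bash
python3 -m crank '[[[-1,1,12],0,255],[[-1,1,22],0,255],[[-1,1,28],0,255],[[-1,1,31],0,255],[[-1,1,32],0,255],[[-1,1,32],0,255]]'
python3 -c "
from rel import *
go(.5215,-.2768,.0632,102.7)"
```

```text
time: 29.0
eef_pos: [0.5219, -0.277, 0.0667]
tcp_rot: [0.623, 0.782, -0.0, -0.0]
contact_force: [0.2, -0.3, -0.6]
opening: 0.744
finger_force: 27.8
move [ 0.3 -0.3  3.5] yaw 0.3 now [ 0.5219 -0.277   0.0667] head 103.0 t 29.0 q [-0.66  0.29  1.9  -0.    0.95 -0.89]
```

```bash
python3 -m crank '[[[0,0,2],0,255],[[0,0,3],0,255],[[0,0,4],0,255],[[0,0,4],0,255],[[0,0,4],0,255]]'
python3 -c "
from rel import *
go(.5215,-.2768,.0623,102.7)"
```

```text
time: 29.5
eef_pos: [0.5219, -0.277, 0.0629]
tcp_rot: [0.623, 0.782, 0.0, 0.0]
contact_force: [0.7, -0.2, -0.3]
opening: 0.747
finger_force: 27.8
move [ 0.3 -0.3  0.6] yaw 0.3 now [ 0.5219 -0.277   0.0629] head 103.0 t 29.5 q [-0.66  0.3   1.9   0.    0.95 -0.89]
```

```bash
python3 -m crank '[[[0,0,1],0,255],[[0,0,1],0,255],[[0,0,1],0,200],[[0,0,1],0,50],[[0,0,1],0,0],[[0,0,1],0,0],[[0,0,1],0,0],[[0,0,1],0,0]]'
python3 -m crank '[[[0,0,-30],0,0],[[0,0,-70],0,0],[[0,0,-120],0,0],[[0,0,-150],0,0],[[-30,25,-150],0,0],[[-60,50,-150],0,0],[[-60,50,-150],0,0],[[-60,50,-150],0,0]]'
python3 - <<'E'
from wm import *
c=cam("wrist"); cv2.imwrite("pics/w7.png",c["frame"])
wm(c,"oval",(256,200),150,tz=.064);wm(c,"yellow",(256,200),150,tz=.082)
P=cloud(c); z=P[...,2]; m=(np.abs(z-.114)<.004)&(np.hypot(P[...,0]-.52,P[...,1]+.277)<.04)
v,u=np.nonzero(m); q=(plane(c,np.c_[u,v],.114)[:,:2]*1000).astype(np.float32); print(len(u),cv2.minEnclosingCircle(q),q.mean(0))
go(.59,.087,.16,4)
E
```

```text
time: 30.3
eef_pos: [0.5218, -0.277, 0.0617]
tcp_rot: [0.623, 0.782, -0.0, -0.0]
contact_force: [0.5, -0.2, 0.1]
opening: 1.003
finger_force: 0.0
time: 31.1
eef_pos: [0.5839, -0.3242, 0.2107]
tcp_rot: [0.623, 0.782, -0.0, -0.001]
contact_force: [-0.9, 0.7, -0.6]
opening: 1.001
finger_force: 0.0
oval 482 469 zmed 0.0633 rect [ 524.7 -277.2] [31.3 43.5] 26.6 circ [ 520.9 -279.2] 21.8 hull [ 523.4 -278.1] area 1125
yellow 1752 1739 zmed 0.0812 rect [ 521.7 -278.6] [62.1 61.5] 11.9 circ [ 522.  -278.5] 31.6 hull [ 521.9 -278.6] area 3023
858 ((521.5873413085938, -278.2622375488281), 13.982885360717773) [ 521.59485 -278.05008]
move [398.8  98.6  51.5] yaw -81.0 now [ 0.5835 -0.3238  0.211 ] head 103.0 t 31.1 q [-0.66  0.29  1.61  0.    1.24 -0.88]
```

View pics/w7.png

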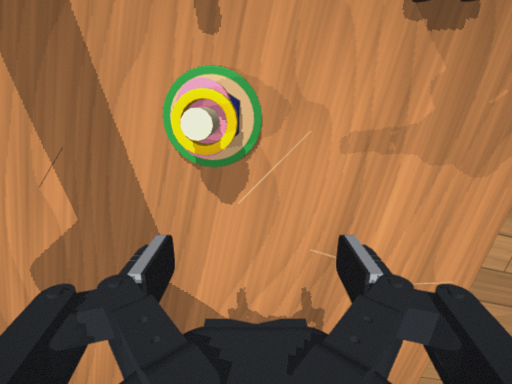

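The ring (205,122) lies flat round the column top (197,124), sharing its centre within 0.5 mm. Now to the roof.

```bash
python3 -m crank '[[[399,99,0],-81,0],[[399,99,0],-81,0],[[399,99,0],-81,0],[[399,99,20],-81,0],[[399,99,20],-81,0],[[399,99,20],-81,0],[[399,99,20],-81,0],[[399,99,20],-81,0],[[399,99,20],-81,0],[[399,99,20],-81,0]]'
python3 -m crank '[[[0,0,0],0,0],[[0,0,0],0,0]]'
python3 - <<'E'
from wm import *
c=cam("wrist"); go(.59,.087,.12,4)
wm(c,"roof",(256,180),130)
P=cloud(c); m=mask(c,"roof",(256,180),130)>0; q=P[m]; q=q[q[:,2]>.026]; print(cv2.fitLine((q[:,:2]*1000).astype(np.float32),1,0,.01,.01).ravel(),len(q),q.mean(0))
E
```

```text
time: 32.15
eef_pos: [0.5892, 0.0898, 0.1918]
tcp_rot: [-0.039, 0.999, 0.0, -0.0]
contact_force: [0.3, -1.1, 0.6]
opening: 1.004
finger_force: 0.0
time: 32.35
eef_pos: [0.5902, 0.0868, 0.1921]
tcp_rot: [-0.034, 0.999, -0.0, 0.0]
contact_force: [0.2, 0.5, -1.3]
opening: 1.001
finger_force: 0.0
move [ 0.4  0.5 72.1] yaw -0.1 now [0.5904 0.0865 0.1921] head -176.1 t 32.4 q [-0.02  0.15  1.81 -0.    1.18 -1.66]
roof 1304 1206 zmed 0.0172 rect [589.8  87.1] [37.4 49.3] 3.9 circ [590.6  87.3] 30.0 hull [590.1  87. ] area 1801
[ 8.3320186e-02 -9.9652284e-01  5.8852222e+02  1.0189138e+02] 227 [0.59023068 0.08517841 0.02869639]
```

```bash
python3 -m crank '[[[0,0,50],0,0],[[0,0,100],0,0],[[0,0,150],0,0],[[0,0,180],0,0],[[0,0,189],0,0],[[0,0,189],0,0],[[0,0,189],0,0],[[0,0,189],0,0]]'
python3 -c "
from h import *
go(.590,.087,.002,4)"
```

```text
time: 33.2
eef_pos: [0.5932, 0.0866, 0.0057]
tcp_rot: [-0.034, 0.999, -0.0, 0.003]
contact_force: [0.5, 0.0, 0.7]
opening: 1.001
finger_force: 0.0
move [3.2 0.6 3.7] yaw -0.0 now [0.5932 0.0866 0.0057] head -176.0 t 33.2 q [-0.02  0.4   1.89  0.    0.85 -1.66]
```

```bash
python3 -m crank '[[[3,1,4],0,0],[[3,1,4],0,0],[[3,1,4],0,0]]'
python3 -m crank '[[[0,0,0],0,60],[[0,0,0],0,90],[[0,0,0],0,255],[[0,0,0],0,255],[[0,0,0],0,255],[[0,0,0],0,255],[[0,0,0],0,255],[[0,0,0],0,255],[[0,0,0],0,255],[[0,0,0],0,255]]' 25
python3 -m crank '[[[0,0,-40],0,255],[[0,0,-80],0,255],[[0,0,-120],0,255],[[0,0,-160],0,255],[[0,0,-200],0,255],[[0,0,-200],0,255],[[0,0,-200],0,255]]'
python3 - <<'E'
from wm import *
c=cam("wrist"); go(.5215,-.2768,.2,102.7); cv2.imwrite("pics/w8.png",c["frame"]); print(get_state()["eef_pos"])
P=cloud(c); m=mask(c,"roof",(256,260),150); v,u=np.nonzero(m); q=P[v,u]; z0=np.nanpercentile(q[:,2],[2,98]); print(z0)
r=q[q[:,2]>z0[1]-.004]; print("ridge",cv2.fitLine((r*1000).astype(np.float32),1,0,.01,.01).ravel(), r.mean(0),r.min(0),r.max(0))
E
```

```text
time: 33.5
eef_pos: [0.5878, 0.0877, -0.0008]
tcp_rot: [-0.035, 0.999, -0.0, 0.0]
contact_force: [-0.1, 0.3, 0.1]
opening: 1.003
finger_force: 0.0
time: 34.5
eef_pos: [0.5881, 0.0876, -0.001]
tcp_rot: [-0.035, 0.999, -0.0, 0.0]
contact_force: [-0.3, -0.2, 1.5]
opening: 0.581
finger_force: 26.5
time: 35.2
eef_pos: [0.588, 0.0876, 0.1996]
tcp_rot: [-0.035, 0.999, -0.0, 0.001]
contact_force: [-1.2, 0.3, -1.5]
opening: 0.578
finger_force: 26.4
move [  90.6 -359.    -2.3] yaw 81.3 now [0.587  0.0876 0.1976] head -176.0 t 35.2 q [-0.02  0.14  1.81  0.    1.19 -1.66]
[0.58698629 0.08763336 0.19763771]
[0.20048642 0.231241  ]
ridge [-8.8572197e-02  9.9598420e-01 -1.3054225e-02  5.8877661e+02
  8.8984238e+01  2.2953018e+02] [0.58876833 0.08842082 0.22956893] [0.58437781 0.0640128  0.227247  ] [0.59281896 0.11352871 0.23276305]
```

View pics/w8.png

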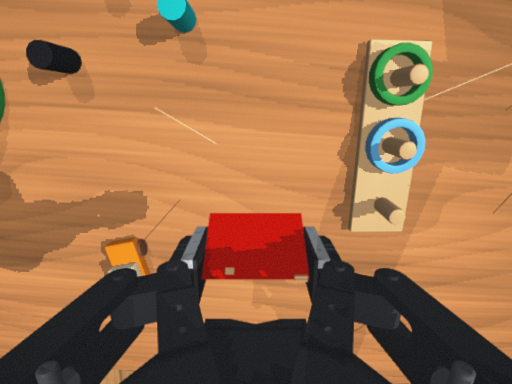

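The roof is held level, ridge up (255,245). Carrying it to the tower.

```bash
python3 -m crank '[[[91,-359,0],81.3,255],[[91,-359,0],81.3,255],[[91,-359,0],81.3,255],[[91,-359,0],81.3,255],[[91,-359,0],81.3,255],[[91,-359,0],81.3,255],[[91,-359,0],81.3,255],[[91,-359,0],81.3,255],[[91,-359,0],81.3,255],[[91,-359,0],81.3,255]]'
python3 -m crank '[[[0,0,0],0,255],[[0,0,0],0,255]]'
python3 -c "
from h import *
go(.5215,-.2768,.135,102.7)"
```

```text
time: 36.25
eef_pos: [0.5201, -0.2771, 0.1952]
tcp_rot: [0.627, 0.779, -0.0, -0.003]
contact_force: [-0.3, 0.1, -0.2]
opening: 0.583
finger_force: 26.4
time: 36.45
eef_pos: [0.5211, -0.2762, 0.1966]
tcp_rot: [0.624, 0.781, -0.0, -0.002]
contact_force: [1.3, -0.2, -0.0]
opening: 0.578
finger_force: 26.4
move [-0.9  0.4 61.6] yaw 0.1 now [ 0.5211 -0.2762  0.1966] head 102.8 t 36.5 q [-0.66  0.13  1.82  0.    1.19 -0.88]
```

```bash
python3 -m crank '[[[-1,0,30],0,255],[[-1,0,60],0,255],[[-1,0,70],0,255],[[-1,0,72],0,255],[[-1,0,72],0,255],[[-1,0,72],0,255],[[-1,0,72],0,255]]'
python3 - <<'E'
from rel import *
go(.5215,-.2768,.1135,102.7)
ims=[]
for n,(x,y) in(("scene",(172,145)),("side",(305,255))):
    c=cam(n); f=c["frame"]; ims.append(cv2.resize(f[y-60:y+60,x-45:x+45],None,fx=4,fy=4,interpolation=cv2.INTER_CUBIC))
    P=cloud(c); hs=cv2.cvtColor(f,cv2.COLOR_BGR2HSV); near=np.hypot(P[...,0]-.52,P[...,1]+.277)<.05
    q=P[near&((hs[...,0]<9)|(hs[...,0]>172))&(hs[...,1]>150)&(P[...,2]>.112)]; zt=np.percentile(q[:,2],98); r=q[q[:,2]>zt-.005]
    co=P[near&(hs[...,1]<110)&(P[...,2]>.088)&(P[...,2]<.108)&(np.hypot(P[...,0]-.52,P[...,1]+.277)<.022)][:,:2]*1000
    print(n,len(q),np.percentile(q[:,2],[2,98]),"ridge",cv2.fitLine((r[:,:2]*1000).astype(np.float32),1,0,.01,.01).ravel().round(2),r.min(0).round(4),r.max(0).round(4),"col",fit(co,14,[520,-277]),len(co))
cv2.imwrite("pics/fx2.png",np.hstack(ims))
E
```

```text
time: 37.15
eef_pos: [0.5231, -0.2784, 0.1286]
tcp_rot: [0.625, 0.781, 0.0, 0.002]
contact_force: [0.5, -0.3, -0.2]
opening: 0.579
finger_force: 26.4
move [ 2.  -1.2 15.1] yaw -0.0 now [ 0.5231 -0.2784  0.1286] head 102.7 t 37.1 q [-0.66  0.21  1.87  0.    1.06 -0.88]
scene 102 [0.13112214 0.17691372] ridge [ 9.0000e-01  4.4000e-01  5.5236e+02 -2.5706e+02] [ 0.5449 -0.2605  0.1771] [ 0.5525 -0.257   0.1819] col (array([ 521.37926906, -279.14405974]), np.float64(0.8891779781835298)) 62
side 654 [0.1317356 0.1609476] ridge [ 9.8000e-01  2.0000e-01  5.3469e+02 -2.8182e+02] [ 0.5045 -0.2906  0.156 ] [ 0.5484 -0.2784  0.1623] col (array([ 522.17046729, -279.48283761]), np.float64(0.5093132392568889)) 172
```

View pics/fx2.png

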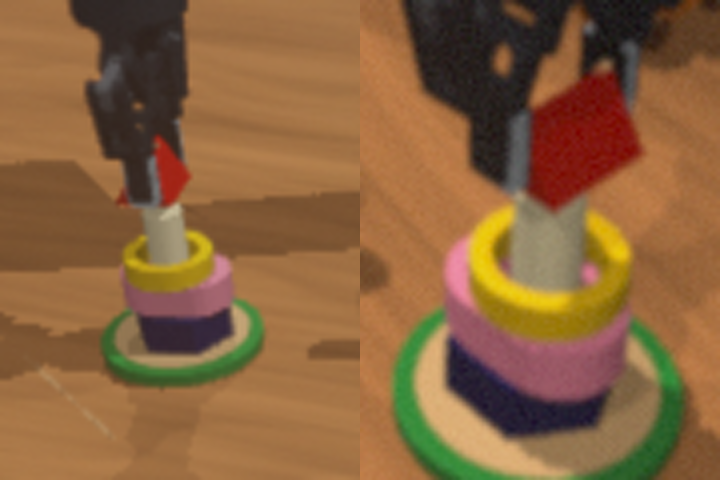

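Scene and side crops show the roof level, ridge up, just above the column. It's about 2–3 mm off toward the side camera, so I correct by tool (+2.5, -1) and lower.

```bash
python3 -m crank '[[[2.5,-1,0],0,255],[[2.5,-1,5],0,255],[[2.5,-1,9],0,255],[[2.5,-1,11],0,255],[[2.5,-1,11],0,255],[[2.5,-1,11],0,255]]'
python3 -c "
from rel import *
go(.5215,-.2762,.1135,102.7)"
```

```text
time: 37.85
eef_pos: [0.5206, -0.2756, 0.1156]
tcp_rot: [0.625, 0.781, -0.0, -0.0]
contact_force: [-1.2, 0.2, -0.3]
opening: 0.577
finger_force: 26.4
move [-0.8  0.7  2.1] yaw -0.0 now [ 0.5206 -0.2756  0.1156] head 102.7 t 37.9 q [-0.66  0.22  1.88 -0.    1.04 -0.88]
```

```bash
python3 -m crank '[[[0,0,1],0,255],[[0,0,2],0,255],[[0,0,2],0,255],[[0,0,2],0,255]]'
python3 -c "
from rel import *
go(.5215,-.2762,.1135,102.7)"
```

```text
time: 38.25
eef_pos: [0.5206, -0.2756, 0.1138]
tcp_rot: [0.625, 0.781, -0.0, -0.0]
contact_force: [-0.7, 0.8, -0.7]
opening: 0.578
finger_force: 26.4
move [-0.8  0.7  0.3] yaw -0.0 now [ 0.5206 -0.2756  0.1138] head 102.7 t 38.2 q [-0.66  0.22  1.88  0.    1.04 -0.88]
```

```bash
python3 -m crank '[[[0,0,1],0,255],[[0,0,1],0,255],[[0,0,1],0,255],[[0,0,1],0,255]]'
python3 -c "
from rel import *
go(.5215,-.2762,.1130,102.7)"
```

```text
time: 38.65
eef_pos: [0.5208, -0.2757, 0.113]
tcp_rot: [0.625, 0.781, 0.0, 0.0]
contact_force: [0.4, 0.7, 0.7]
opening: 0.579
finger_force: 26.5
move [-0.7  0.6 -0. ] yaw -0.0 now [ 0.5208 -0.2757  0.113 ] head 102.7 t 38.6 q [-0.66  0.22  1.88  0.    1.03 -0.88]
```

Light contact. Release slowly, rise and check.

```bash
python3 -m crank '[[[0,0,0.5],0,255],[[0,0,0.5],0,120],[[0,0,0.5],0,80],[[0,0,0.5],0,40],[[0,0,0.5],0,0],[[0,0,0.5],0,0],[[0,0,0.5],0,0],[[0,0,0.5],0,0]]'
python3 -m crank '[[[0,0,-20],0,0],[[0,0,-60],0,0],[[0,0,-100],0,0],[[0,0,-130],0,0],[[-30,25,-130],0,0],[[-60,50,-130],0,0],[[-60,50,-130],0,0],[[-60,50,-130],0,0]]'
python3 - <<'E'
from wm import *
c=cam("wrist"); P=cloud(c); hs=cv2.cvtColor(c["frame"],cv2.COLOR_BGR2HSV); near=np.hypot(P[...,0]-.52,P[...,1]+.277)<.05
q=P[near&((hs[...,0]<9)|(hs[...,0]>172))&(hs[...,1]>150)&(P[...,2]>.105)]; z=q[:,2]
print("z",np.percentile(z,[1,50,99]),"rect",cv2.minAreaRect((q[:,:2]*1000).astype(np.float32)))
r=q[z>np.percentile(z,99)-.004]; print("ridge",cv2.fitLine((r*1000).astype(np.float32),1,0,.01,.01).ravel().round(2))
wm(c,"yellow",(256,150),150,tz=.082)
ims=[]
for n,(x,y) in(("scene",(172,145)),("side",(305,255))):
    f=cam(n)["frame"]; ims.append(cv2.resize(f[y-60:y+60,x-45:x+45],None,fx=4,fy=4,interpolation=cv2.INTER_CUBIC))
cv2.imwrite("pics/fx3.png",np.hstack(ims)); print(get_state()["time"],get_state()["eef_pos"])
E
```

```text
time: 39.45
eef_pos: [0.5206, -0.2756, 0.1122]
tcp_rot: [0.625, 0.781, -0.0, -0.0]
contact_force: [0.2, -0.2, -0.2]
opening: 0.999
finger_force: 0.0
time: 40.25
eef_pos: [0.5825, -0.3232, 0.2411]
tcp_rot: [0.625, 0.781, 0.0, -0.001]
contact_force: [-0.6, -0.6, -0.9]
opening: 1.002
finger_force: 0.0
z [0.11477198 0.13116948 0.14514167] rect ((520.5379028320312, -278.0531311035156), (50.7175178527832, 39.53440856933594), 14.093644142150879)
ridge [ 9.7000e-01  2.2000e-01 -2.0000e-02  5.1881e+02 -2.7845e+02  1.4349e+02]
yellow 610 577 zmed 0.0811 rect [ 530.4 -265.1] [30.8 61.8] 57.7 circ [ 523.4 -276.2] 31.0 hull [ 529.4 -267.4] area 1480
40.4 [ 0.58200016 -0.32249565  0.2423416 ]
```

View pics/fx3.png

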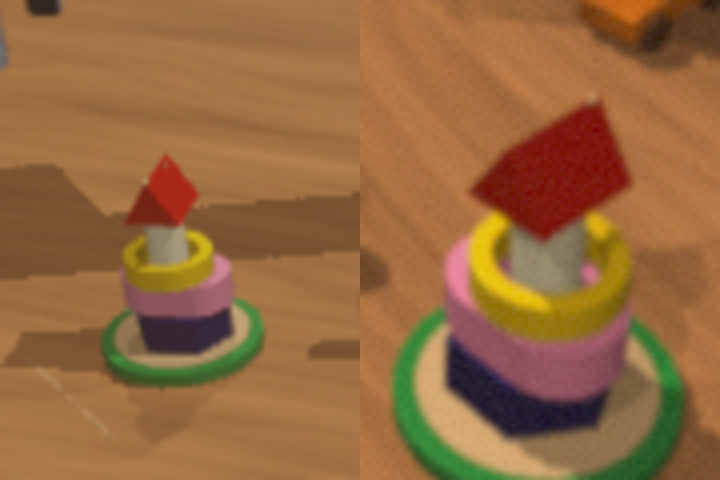

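The tower stands complete: the roof is at (520.5, -278.1) against the column at (521.6, -278.2), level, with its ridge at 145–146 mm. The gripper is clear, so I'm handing it in.

```bash
python3 -c "
from plant import ctrl
print(ctrl.sign_off())"
```

```text
the job is handed in; nothing more can be done
None
```

The tower is built on the green stand in the order you gave, each piece measured within about 4 mm of the one below, everything let go, and handed in at about 40 s of the 134 s allowed; sign-off returned no verdict.

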